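Strip a dry-stacked scope objective onto its parts stands

ROBOT

A 7-joint arm with a two-finger parallel gripper is mounted at the origin on a cart in front of the work surface, level with it; the furniture and walls round the work are solid. World frame = base frame: x ahead of the robot, y to its left, z up, the work surface at z = 0. Lengths are in m, angles in rad, forces in N, time in s.
With the tool pointing down it reaches from about 0.35 to 0.9 m from the base axis. Payload 7.2 kg.
Tool frame: the origin (TCP) lies at the very end of the fingers, on their centre line; the grasp point (between the pads) lies 19 mm behind it; z points along the fingers, y is the line along which they close (so a half turn about z gives the same grasp; the last joint's range is limited). The gripper opens to 88 mm and grips with 3 to 60 N. Pads are 20 mm wide; open, the fingers measure 115 mm over their backs; the gripper's body (75 mm by 178 mm) begins 61 mm behind the grasp point.
Start: joints at [1.272, 0.411, -0.013, 1.596, 0.006, 1.134, -0.082], TCP at [0.143, -0.608, 0.195] pointing down, gripper open.
Joint ranges: [-2.95, 2.95], [-0.29, 1.99], [-1.47, 1.44], [0.14, 2.54], [-1.03, 4.17], [0.13, 1.85], [-2.86, 2.86]. Speed limits (rad/s): [2.39, 2.39, 3.01, 3.01, 3.14, 3.14, 3.14].

INTERFACE

Orientations are given as a unit quaternion [w, x, y, z].
In Python, from plant import move_ptp, move_l, set_joints, set_gripper, wait, ik, read_state, snapshot, camera_params, IKError, finish_job, silhouettes, pinpoint gives the robot as it stands. Calls block until the motion is done:
- move_ptp(position, orientation): joint-space move of the TCP to a pose.
- move_l(position, attitude=None, max_speed=0.15, guard=None): straight line of the TCP; attitude=None keeps the orientation; max_speed is the mean speed in m/s. With guard (N) it stops when the force on the tool has changed by that much, and returns True; else False.
- set_joints(angles): joint-space move.
- set_gripper(opening, newtons=None): finger opening in m; newtons is the grip in N (None keeps the last); returns when the fingers have stopped.
- wait(seconds).
- ik(position, orientation): joint angles nearest the present ones, or None.
- read_state(): the state.
- snapshot(name): name is "scene" or "top"; returns the picture (400x640x3 uint8, blue, green, red); there is no depth.
- camera_params(name): a dict with "fov_y" (degrees; the focal length in pixels is half the picture's height over the tangent of half this angle, whatever the lens; pixels are square), "cx", "cy" (the principal point, pixels), "k1" (the pictures are not rectified: a ray, as slopes to the right and down, at radius r is drawn at 1 + k1 r^2 times it, then the intrinsics apply), "R" (3x3) and "t" (3): a world point X has camera coordinates R X + t. Camera axes: x right, y down, z forward; pixel columns grow to the right and rows downward; lengths in m; the calibration is good to about 2 mm. A picture is of the moment at which its call begins. camera_params takes no time and is no camera call.
A pose or a line that the arm cannot do raises IKError and nothing moves.
- finish_job(): hands the job in; it is judged then, once.
Trained networks look in the newest picture that a camera, given by its name, has taken for a name from the list of things; names that differ only in an ending like _2 or _b are one class to them, and where a whole thing is asked for, a point or a joint stands for the part that bears it (a point fixed in the world has none). Each returns a list of dicts, best first, with "score" (0 to 1); they miss things now and then, are a little off and sometimes report something else, mostly with a low value. They report only what shows in the picture. A call takes as long as a camera call.
- silhouettes(camera, target): "mask" (400x640 bool, what is visible of it).
- pinpoint(camera, target): "position" ([x, y, z] in m, in world coordinates, good to about 4 mm: a listed point, or the origin of a listed thing).
The state is a dict: "t": time; "joint_pos": joint angles; "qd": joint speeds; "joint_efforts": joint torques, N m; "ee_pos": TCP position; "tool_rot": TCP orientation; "contact_force": force on the tool from outside, world axes, zero at the start; "wrist_torque": the same for the moment, N m; "gripper_width": finger opening in m; "grip_force": force on a finger pad.
Only numpy, scipy, OpenCV 4.12 (cv2) and the standard library are available. Lean on these libraries where they do the work, as an engineer would, in place of code of your own. Each camera call takes 0.05 s, during which the arm holds its last target. There are 200 camera calls.

TASK

The objective of a scope has been stacked dry on the dark assembly post and must be stripped for cleaning. Take it apart from the top down: put the black lock ring over the thin pin, the small lens cell on the small rubber-ringed stand, the short black barrel over the thick peg and the large lens cell on the large rubber-ringed stand, each seated flat, roughly centred and let go. Do not tip or drop the lens cells, and leave the amber bottle and the parts dish alone.

Things in the scene. Friction and masses are not known exactly. Their poses are not given: they have to be found in the camera images.
- lock_ring_centre (a point): Lock ring, top of the stack: plain black ring, outer diameter 32, bore 21, height 12, about 20 g. Point: its centre, 6 above its underside; z is its axis. At the start it sits 2 deep in a recess in the top of the small lens cell, so its upper 10 mm stand free: grip it there across its outside, fingertips above the cell's rim.
- rear_cell_centre (a point): Small lens cell, second from the top: aluminium tube with a glass lens inside, outer diameter 42, height 22, about 50 g, recess of diameter 35, 2 deep, in its top. Point: its centre, 11 above its underside; z is its axis. It rests loose on the flat top of the short barrel, which is wider (52): grip it across its outside with the fingertips above the barrel's top.
- short_barrel_centre (a point): Short lens barrel, third from the top: black ring, outer diameter 52, bore 34 right through, height 24, about 35 g. Point: its centre, 12 above its underside; z is its axis. It sits 2 deep in a recess in the top of the large lens cell, which is wider (66): grip it across its outside with the fingertips above that cell's rim.
- front_cell_centre (a point): Large lens cell, lowest of the stack: aluminium ring with a glass lens, outer diameter 66, height 22, about 110 g, recess of diameter 55, 2 deep, in its top. Point: its centre, 11 above its underside; z is its axis. It rests 34 above the bench on the post (dark round foot, diameter 96, 12 high; narrow column; rubber seat of diameter 55). Grip it across its outside.
- thin_pin_stand_seat (a point): Place for the lock ring, fixed: round aluminium foot of diameter 77 and height 8, white collar of diameter 28, and from its middle an upright steel pin of diameter 5 that ends 26 above the collar. The point is the centre of the collar's top, 34 above the bench, where the ring's underside comes to lie; z up.
- small_ring_stand_seat (a point): Place for the small lens cell, fixed: the same foot, white cup with a flat black rubber ring on top, outer diameter 38, ring 4 wide. It carries the cell by its metal rim. The point is the centre of the rubber ring's top face, 34 above the bench, where the cell's underside comes to lie; z up.
- thick_peg_stand_seat (a point): Place for the short barrel, fixed: the same foot, white collar of diameter 44, and from its middle an upright steel peg of diameter 18 with a bevelled end 34 above the collar. The point is the centre of the collar's top, 34 above the bench, where the barrel's underside comes to lie; z up.
- large_ring_stand_seat (a point): Place for the large lens cell, fixed: the same foot, white cup with a flat black rubber ring on top, outer diameter 60, ring 5 wide, hollow (12 deep) inside. It carries the cell by its metal rim. The point is the centre of the rubber ring's top face, 34 above the bench, where the cell's underside comes to lie; z up.
- amber_bottle: Bystander: open amber bottle with swabs in it, diameter 51, glass 88 high, swab tips at 132. Origin at the centre of its underside, z up. Leave it alone.
- parts_dish: Bystander: small white round dish with loose parts in it, diameter 69, height 16. Origin at the centre of its underside, z up. Leave it alone.

How it is judged:
On the way, in this order (a step that is already met when the one before it is completed fails the run):
1. the lock ring lies on the thin-pin stand (horizontal distance between lock_ring_centre and thin_pin_stand_seat below 0.01 m and z of lock_ring_centre in the frame of thin_pin_stand_seat between 0.003 and 0.009 m and angle between lock_ring_centre's own z axis and vertical below 0.1 rad), for 0.2 s.
2. the rear lens cell lies on the small ring stand (horizontal distance between rear_cell_centre and small_ring_stand_seat below 0.01 m and z of rear_cell_centre in the frame of small_ring_stand_seat between 0.008 and 0.014 m and angle between rear_cell_centre's own z axis and vertical below 0.1 rad), for 0.2 s.
3. the short barrel lies over the thick peg (horizontal distance between short_barrel_centre and thick_peg_stand_seat below 0.01 m and z of short_barrel_centre in the frame of thick_peg_stand_seat between 0.009 and 0.015 m and angle between short_barrel_centre's own z axis and vertical below 0.1 rad), for 0.2 s.
4. the front lens cell lies on the large ring stand (horizontal distance between front_cell_centre and large_ring_stand_seat below 0.01 m and z of front_cell_centre in the frame of large_ring_stand_seat between 0.008 and 0.014 m and angle between front_cell_centre's own z axis and vertical below 0.1 rad), for 0.2 s.
At the end, for the whole second after the job is handed in: Lock ring over the thin pin, small lens cell on the small ring stand, short barrel over the thick peg, large lens cell on the large ring stand: each within 10 mm of the stand's axis, underside within 3 mm of its seat, upright within 0.1 rad, released and at rest (all of step 1 and all of step 2 and all of step 3 and all of step 4 and linear speed of each of lock_ring, rear_cell, short_barrel, front_cell below 0.02 m/s); the robot touches nothing.
It fails at once if a lens cell is tipped by more than 0.7 rad (angle between any of rear_cell_centre, front_cell_centre's own z axis and vertical above 0.7 rad).
It fails at once if a lens cell is dropped (faster than 0.7 m/s with no finger on it) ((linear speed of rear_cell above 0.7 m/s and contact force between the fingers and rear_cell below 0.05 N) or (linear speed of front_cell above 0.7 m/s and contact force between the fingers and front_cell below 0.05 N)).
It fails at once if the amber bottle or the parts dish is shifted by more than 30 mm or tipped (distance of any of amber_bottle, parts_dish from where it was at the start of the episode above 0.03 m or angle between any of amber_bottle, parts_dish's own z axis and vertical above 0.5 rad).
It also fails if it takes over 104 s, if anything falls off the work surface, if the arm or the gripper's body presses on something with over 40 N, if the wrist force passes 120 N, or if a joint passes its speed limit or range.

## Working session

There is one attempt and no reset: what is moved stays moved. The work goes in short steps, each a Python script; the robot and the scene stay as the last script left them, time stands still between calls to the robot, and variables do not carry over. Pictures are saved under pics/ and viewed, at most 14 in all, crops included, and the job is handed in when it is done.

```bash
mkdir -p pics; python3 - <<'E'
from plant import *
import cv2,numpy as np
for c in ("scene","top"):
    cv2.imwrite(f"pics/{c}0.png",snapshot(c))
    p=camera_params(c); print(c,p["fov_y"],p["cx"],p["cy"],p["k1"],(-np.array(p["R"]).T@p["t"]).round(3))
    for n in ["lock_ring_centre","rear_cell_centre","short_barrel_centre","front_cell_centre","thin_pin_stand_seat","small_ring_stand_seat","thick_peg_stand_seat","large_ring_stand_seat","amber_bottle","parts_dish"]:
        print(n,[(np.round(d["position"],4).tolist(),round(d["score"],2)) for d in pinpoint(c,n)[:3]])
s=read_state();print(s)
E
```

```text
scene 50.09746009829352 316.6148709952778 193.09638867260077 -0.08480769655756908 [-0.013  0.55   0.783]
lock_ring_centre [([0.4159, 0.2632, 0.1054], 0.5)]
rear_cell_centre [([0.4163, 0.2629, 0.083], 0.49), ([0.4253, 0.1289, 0.0324], 0.37)]
short_barrel_centre [([0.6049, -0.2233, 0.032], 0.68), ([0.4173, 0.2631, 0.0666], 0.57)]
front_cell_centre [([0.4164, 0.2652, 0.0421], 0.63)]
thin_pin_stand_seat [([0.5916, -0.1021, 0.0399], 0.81)]
small_ring_stand_seat [([0.6078, -0.2235, 0.0304], 0.65)]
thick_peg_stand_seat [([0.4678, 0.3702, 0.0323], 0.65)]
large_ring_stand_seat [([0.424, 0.1277, 0.0343], 0.94)]
amber_bottle [([0.609, 0.3354, -0.001], 0.58)]
parts_dish [([0.4176, 0.2626, 0.1061], 0.71), ([0.5099, 0.0674, 0.0011], 0.55), ([0.4131, 0.2617, 0.0654], 0.41)]
top 46.0282929772839 314.22962881666353 204.06158848419892 -0.12306401728906438 [0.385 0.06  1.503]
lock_ring_centre [([0.4153, 0.2613, 0.1038], 0.39)]
rear_cell_centre [([0.4109, 0.2621, 0.0903], 0.39)]
short_barrel_centre [([0.4136, 0.2632, 0.0628], 0.52)]
front_cell_centre [([0.4171, 0.259, 0.044], 0.48)]
thin_pin_stand_seat 
[... 353 characters left out ...]
336, -0.01270709,  1.59620229,  0.0055532 ,
        1.13427169, -0.08216118]), 'qd': array([ 4.39123142e-04, -2.26858388e-05,  2.12635015e-03, -1.11201459e-03,
        1.86368365e-04,  1.30854011e-04,  1.10581974e-03]), 'joint_efforts': array([-8.33851427e-04, -5.87748384e+01,  6.40313532e-01, -2.91384387e+01,
       -5.37567388e-02,  1.04098723e-02,  2.39089951e-05]), 'ee_pos': array([ 0.14300456, -0.6084346 ,  0.19506911]), 'tool_rot': array([3.52554599e-05, 9.93345064e-01, 1.15176311e-01, 2.99599634e-05]), 'contact_force': array([ 0.68869396, -0.25047162, -1.08966929]), 'wrist_torque': array([ 0.00231051, -0.02871914, -0.03138632]), 'grip_force': 0.0, 'gripper_width': 0.08780366636517652}
```

View pics/scene0.png

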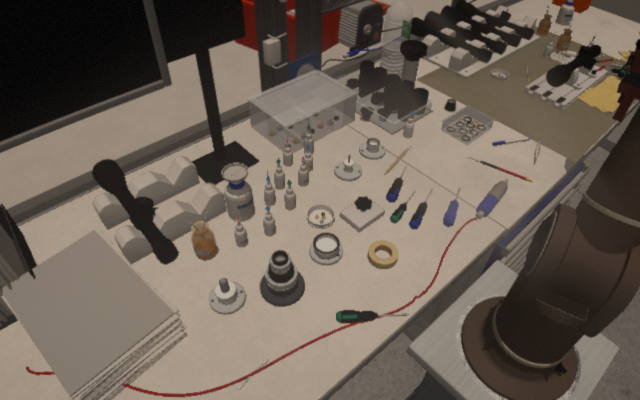

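View pics/top0.png

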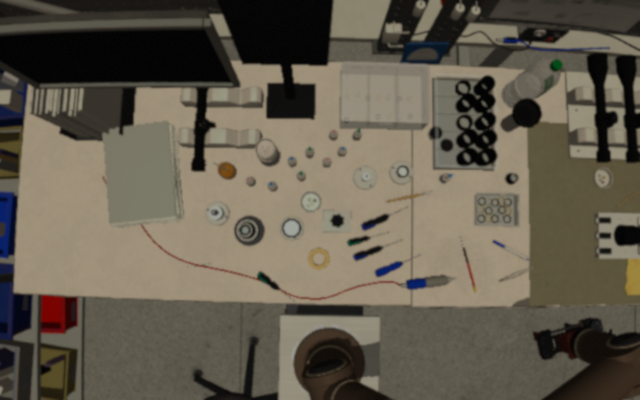

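The stack is at scene (281,275) and top (249,230). The stands are the peg (227,292), large (326,247), pin (348,166) and small (372,148). The networks' positions agree with the pictures. The second hits for "short barrel" at y=-0.22 and "dish" at the stack are false. Next I average more readings and check IK.

```bash
cat > h.py <<'E'
from plant import *
import numpy as np, cv2, json
from scipy.spatial.transform import Rotation
def q(a):
    a=np.radians(a); y=np.array([np.cos(a),np.sin(a),0]); z=np.array([0,0,-1.])
    r=Rotation.from_matrix(np.c_[np.cross(y,z),y,z]).as_quat(); return np.r_[r[3],r[:3]]
def above(p,z,a): move_ptp([p[0],p[1],z],q(a))
E
python3 - <<'E'
from h import *
g={"lock_ring_centre":(.416,.262),"rear_cell_centre":(.416,.262),"short_barrel_centre":(.416,.262),"front_cell_centre":(.416,.262),"thin_pin_stand_seat":(.592,-.103),"small_ring_stand_seat":(.609,-.221),"thick_peg_stand_seat":(.47,.368),"large_ring_stand_seat":(.425,.128)}
P={n:[] for n in g}
for k in range(2):
  for c in("scene","top"):
    snapshot(c)
    for n in g:
        P[n]+=[d["position"] for d in pinpoint(c,n) if np.hypot(*(np.array(d["position"][:2])-g[n]))<.015][:1]
for n in g: print(n,np.mean(P[n],0).round(4),np.round(P[n],4)[:,:2].tolist())
for n,p in list(g.items())[3:]:
  for a in (-90,-60,-45,-10,0,10,90,120,135,170,180):
    J=[ik([*p,z],q(a)) for z in(.035,.25)]
    if all(j is not None for j in J): print(n,a,[np.round(j,2).tolist() for j in J])
print(read_state()["t"])
E
```

```text
lock_ring_centre [0.418  0.2645 0.1058] [[0.4178, 0.2659], [0.4196, 0.264], [0.4186, 0.2648], [0.4158, 0.2633]]
rear_cell_centre [0.4128 0.2632 0.0884] [[0.4167, 0.2623], [0.411, 0.2638], [0.4142, 0.2616], [0.4093, 0.2651]]
short_barrel_centre [0.4152 0.2643 0.0646] [[0.4163, 0.2647], [0.4142, 0.2658], [0.4171, 0.263], [0.4131, 0.2638]]
front_cell_centre [0.415  0.2636 0.0441] [[0.4155, 0.2666], [0.4139, 0.2608], [0.4138, 0.2658], [0.4166, 0.2611]]
thin_pin_stand_seat [ 0.5938 -0.103   0.036 ] [[0.5967, -0.1021], [0.5928, -0.1047], [0.5951, -0.1038], [0.5908, -0.1016]]
small_ring_stand_seat [ 0.6103 -0.2222  0.0308] [[0.6067, -0.2227], [0.6115, -0.2211], [0.6107, -0.2216], [0.6125, -0.2234]]
thick_peg_stand_seat [0.469  0.369  0.0321] [[0.469, 0.3681], [0.4677, 0.3685], [0.4692, 0.3689], [0.4701, 0.3703]]
large_ring_stand_seat [0.4251 0.1271 0.0342] [[0.4243, 0.1275], [0.4278, 0.1259], [0.4234, 0.1273], [0.425, 0.1276]]
front_cell_centre -90 [[0.06, 0.59, -0.94, 2.02, 0.63, 0.85, -2.81], [-0.83, 0.13, 0.19, 1.84, -0.03, 1.17, -2.2]]
front_cell_centre -60 [[0.06, 0.59, -0.94, 2.02, 0.
[... 5506 characters left out ...]
1]]
large_ring_stand_seat 10 [[0.49, 0.62, -1.14, 2.13, 0.75, 0.88, -0.93], [0.72, 0.23, -1.26, 1.88, 0.23, 1.2, -0.45]]
large_ring_stand_seat 90 [[0.45, 0.58, -1.07, 2.13, 0.69, 0.84, 0.52], [0.73, 0.24, -1.28, 1.88, 0.24, 1.21, 0.94]]
large_ring_stand_seat 120 [[0.42, 0.55, -1.03, 2.13, 0.66, 0.82, 1.07], [0.7, 0.22, -1.24, 1.88, 0.22, 1.2, 1.48]]
large_ring_stand_seat 135 [[0.54, 0.68, -1.24, 2.12, 0.83, 0.95, 1.18], [0.7, 0.22, -1.24, 1.88, 0.22, 1.2, 1.75]]
large_ring_stand_seat 170 [[0.54, 0.68, -1.24, 2.12, 0.83, 0.95, 1.79], [0.7, 0.22, -1.24, 1.88, 0.22, 1.2, 2.36]]
large_ring_stand_seat 180 [[0.54, 0.68, -1.24, 2.12, 0.83, 0.95, 1.97], [0.7, 0.22, -1.24, 1.88, 0.22, 1.2, 2.53]]
2.9
```

```bash
cat >> h.py <<'E'
S=np.array([.4155,.2635]); PIN=np.array([.5932,-.103]); SM=np.array([.6098,-.222]); PEG=np.array([.469,.3685]); LG=np.array([.425,.1274])
def pick(p,z,a,opening,N,lift=.22):
    above(p,lift,a); set_gripper(opening)
    move_l([*p,z+.03],max_speed=.2); g=move_l([*p,z],max_speed=.06,guard=8)
    print("down",g,read_state()["ee_pos"].round(4))
    set_gripper(0.0,N); s=read_state(); print("grip",s["gripper_width"],s["grip_force"],s["t"])
def lift(z=.22,v=.15):
    e=read_state()["ee_pos"]; move_l([*e[:2],e[2]+.02],max_speed=.05); move_l([*e[:2],z],max_speed=v)
    s=read_state(); print("lift",s["gripper_width"],s["grip_force"],s["contact_force"].round(2),s["t"])
def place(p,z,a,top,opening):
    above(p,.22,a); move_l([*p,top],max_speed=.15); move_l([*p,z+.006],max_speed=.08)
    g=move_l([*p,z-.003],max_speed=.03,guard=2.5); print("seat",g,read_state()["ee_pos"].round(4))
def release(opening,z=.22):
    set_gripper(opening); e=read_state()["ee_pos"]; move_l([*e[:2],e[2]+.05],max_speed=.1); move_l([*e[:2],z],max_speed=.25); print("t",read_state()["t"])
def pic(c,name,p,r=60):
    im=snapshot(c); P=camera_params(c); X=np.array(P["R"])@p+P["t"]; u=X[:2]/X[2]; u=u*(1+P["k1"]*u@u)
    f=200/np.tan(np.radians(P["fov_y"]/2)); x,y=int(f*u[0]+P["cx"]),int(f*u[1]+P["cy"]); print("crop centre",x,y)
    cr=im[max(0,y-r):y+r,max(0,x-r):x+r]; cv2.imwrite(f"pics/{name}.png",cv2.resize(cr,None,fx=4,fy=4,interpolation=cv2.INTER_CUBIC))
E
python3 - <<'E'
from h import *
e=read_state()["ee_pos"]; move_l([*e[:2],.3],max_speed=.3)
pick(S,.103,-10,.055,8); lift()
pic("scene","r1",[*S,.15])
E
```

```text
down False [0.4154 0.2637 0.103 ]
grip 0.0008069878812418522 0.0 9.4667
lift 0.0003465681634025928 0.0 [ 0.14 -0.15  0.2 ] 10.8167
crop centre 277 242
```

View pics/r1.png

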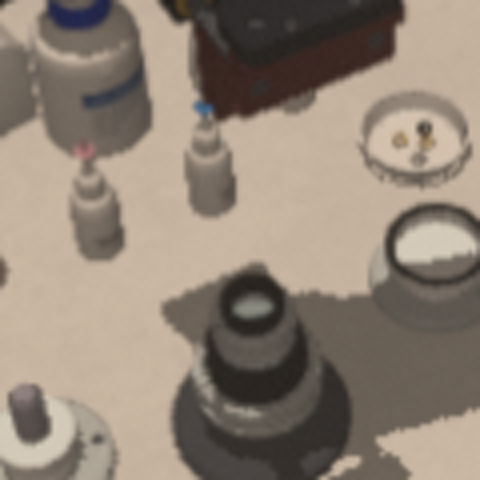

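The grip closed on nothing. The ring is still on top of the stack at crop (253,300), and the gripper shows above it at the crop's top edge. I'll check where the fingertips project against the predicted TCP.

```bash
python3 - <<'E'
from h import *
e=read_state()["ee_pos"]; print(e)
for c in("scene","top"):
    P=camera_params(c);X=np.array(P["R"])@e+P["t"]; u=X[:2]/X[2]; u=u*(1+P["k1"]*u@u);f=200/np.tan(np.radians(P["fov_y"]/2))
    print(c,f*u+[P["cx"],P["cy"]])
pic("scene","r2",e,75)
for c in("scene","top"):
  snapshot(c)
  for n in ("lock_ring_centre","rear_cell_centre","short_barrel_centre","front_cell_centre"): print(c,n,[(np.round(d["position"],4).tolist(),round(d["score"],2)) for d in pinpoint(c,n)[:2]])
E
```

```text
[0.4150982 0.2629451 0.2190116]
scene [275.96810223 218.06773283]
top [237.45305022 228.67757647]
crop centre 275 218
scene lock_ring_centre [([0.415, 0.2673, 0.1099], 0.7)]
scene rear_cell_centre [([0.4163, 0.2653, 0.0656], 0.27)]
scene short_barrel_centre [([0.4148, 0.2623, 0.0662], 0.62)]
scene front_cell_centre []
top lock_ring_centre []
top rear_cell_centre []
top short_barrel_centre []
top front_cell_centre []
```

View pics/r2.png

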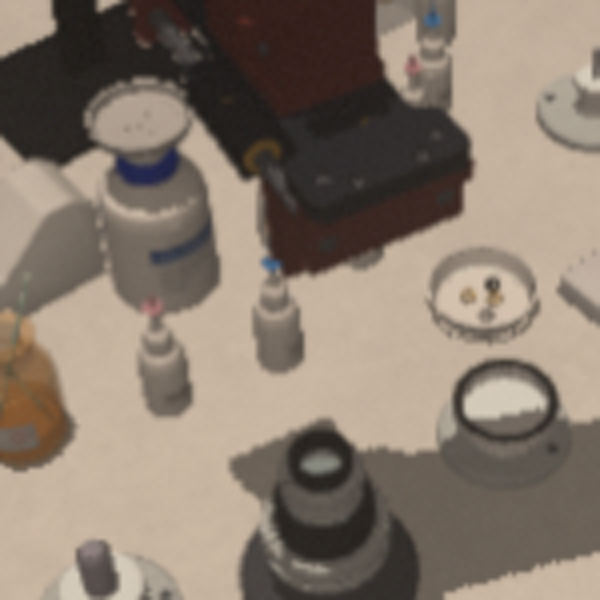

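```bash
python3 - <<'E'
from h import *
e=read_state()["ee_pos"]
a=snapshot("scene");b=snapshot("top")
pa=a[60:300,130:450]; pb=b[120:360,150:470]
im=np.vstack([pa,pb]); cv2.imwrite("pics/r3.png",cv2.resize(im,None,fx=1.25,fy=1.25,interpolation=cv2.INTER_CUBIC))
print(read_state()["joint_pos"].round(3),read_state()["tool_rot"].round(3),q(-10).round(3))
E
```

```text
[ 0.347  0.446 -1.307  1.822  0.457  1.231 -1.271] [0.    0.766 0.643 0.   ] [0.    0.766 0.643 0.   ]
```

View pics/r3.png

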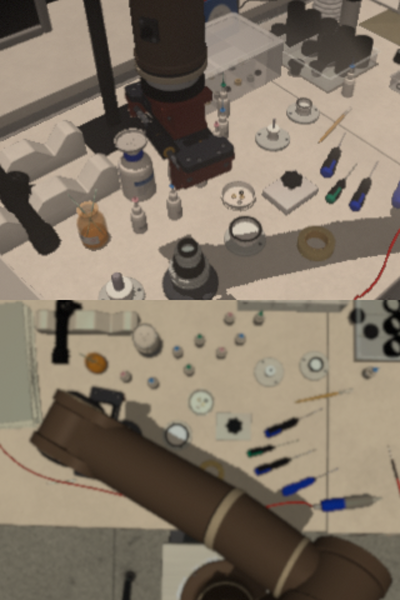

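The visible box is the −x end of the gripper body, and it may hide the fingers. I'll turn the closing line across the view and compare the fingertips with the predicted TCP.

```bash
python3 - <<'E'
from h import *
set_gripper(.06); move_ptp([*S,.25],q(56))
e=read_state()["ee_pos"];print(e,read_state()["gripper_width"],read_state()["t"])
pic("scene","r4",e,75)
E
```

```text
[0.41547433 0.26346515 0.24991545] 0.05985002518758286 13.6917
crop centre 274 206
```

View pics/r4.png

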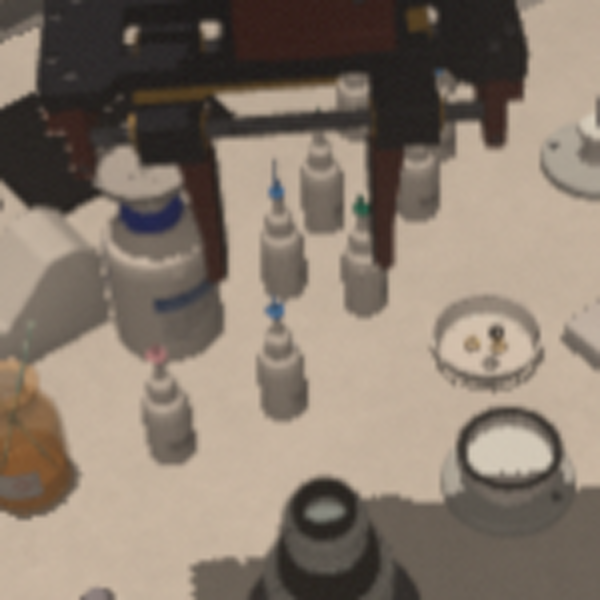

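The fingertips show at crop (218,278) and (383,268), about 7 px above the predicted TCP at (300,300). The fingers therefore seem to end about 19 mm short of the reported TCP, which would explain the miss. I'll descend open around the ring to a height that is safe either way and look.

```bash
python3 - <<'E'
from h import *
print(move_l([*S,.12],max_speed=.15,guard=4)); print(move_l([*S,.084],max_speed=.05,guard=3))
e=read_state()["ee_pos"];print(e,read_state()["contact_force"],read_state()["t"])
pic("scene","r5",e+[0,0,.02],45)
E
```

```text
False
False
[0.41552992 0.26370318 0.08411829] [-0.07285967  0.24503513 -0.04839144] 15.625
crop centre 278 257
```

View pics/r5.png

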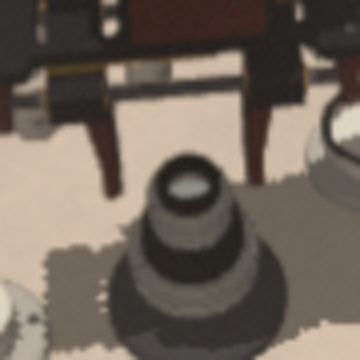

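The tips at crop (112,195) and (257,183) bracket the ring top at (188,185). So laterally the tool is right and the fingers are 13–19 mm short. I'll close here, with the width telling ring (32) from cell (42).

```bash
python3 - <<'E'
from h import *
move_l([*S,.087],max_speed=.05)
set_gripper(0,6); s=read_state(); print(s["gripper_width"],s["grip_force"],s["contact_force"].round(2))
if .029<s["gripper_width"]<.035:
    lift(.2); pic("scene","r6",read_state()["ee_pos"],60)
E
```

```text
0.0006928523675711433 0.0 [ 0.06  0.38 -0.21]
```

Still closed on nothing. The near corners of the fingers show lowest, so the true shortfall is more like 25–29 mm. I'll step down, closing gently each time until the width reads ring.

```bash
python3 - <<'E'
from h import *
for z in (.081,.077,.073):
    set_gripper(.055); move_l([*S,z],max_speed=.05,guard=4)
    set_gripper(0,5); s=read_state(); print(z,s["ee_pos"].round(4),s["gripper_width"],s["grip_force"],s["contact_force"].round(2),s["t"])
    if s["gripper_width"]>.01: break
pic("scene","r6",s["ee_pos"]+[0,0,.03],45)
E
```

```text
0.081 [0.4155 0.2635 0.0811] 0.030796066219052128 5.000073057599366 [-0.29  0.34 -0.26] 18.6583
crop centre 278 255
```

View pics/r6.png

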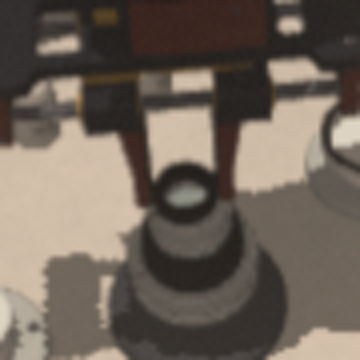

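The width of 30.8 mm is the ring, with the fingers astride it at crop (150,205) and (225,205). The tips end between 23 and 29 mm short of the TCP. I'll grip 4 mm deeper and lift.

```bash
python3 - <<'E'
from h import *
set_gripper(.05); print(move_l([*S,.0775],max_speed=.05,guard=4))
set_gripper(0,8); s=read_state(); print(s["ee_pos"],s["gripper_width"],s["grip_force"])
lift(.2); pic("scene","r7",read_state()["ee_pos"]+[0,0,.02],60)
E
```

```text
False
[0.41551803 0.26352125 0.07754265] 0.03129725057678638 8.000013213604689
lift 0.03113451083803974 8.000020030885935 [0.24 0.31 0.06] 21.3
crop centre 275 217
```

View pics/r7.png

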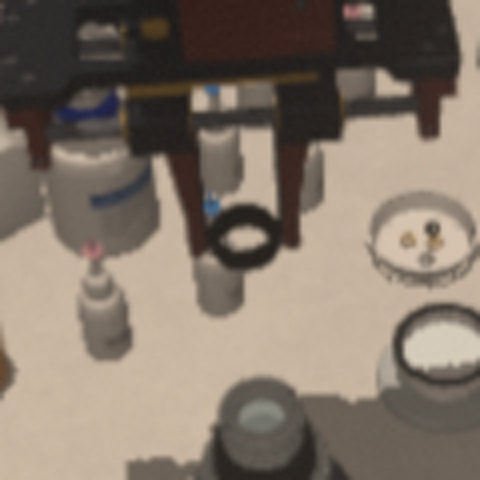

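The ring is held level at crop (243,238) and the small cell is undisturbed below. Next I place it over the thin pin, with guards on the way down.

```bash
cat >> h.py <<'E'
def place(p,z,a,opening,v=.12):
    above(p,.2,a)
    for zz,vv,G in ((z+.006,v,6),(z-.004,.03,2.5)):
        g=move_l([*p,zz],max_speed=vv,guard=G); e=read_state()["ee_pos"]; print("place",g,e.round(4),"want",z)
        if g and e[2]>z+.004: print("BLOCKED"); return False
    set_gripper(opening); move_l([*p,e[2]+.06],max_speed=.12); print("t",read_state()["t"]); return True
def locate(n):
    for c in("scene","top"):
        snapshot(c); print(c,n,[(np.round(d["position"],4).tolist(),round(d["score"],2)) for d in pinpoint(c,n)[:2]])
E
python3 - <<'E'
from h import *
print(place(PIN,.0135,-45,.05))
above(PIN,.2,-45); move_ptp([*SM,.2],q(-45)) 
above([.5,.06],.22,-10)
locate("lock_ring_centre"); locate("thin_pin_stand_seat"); locate("rear_cell_centre"); pic("scene","r8",[*PIN,.034],50); print(read_state()["t"])
E
```

```text
place False [ 0.5937 -0.1031  0.0202] want 0.0135
place True [ 0.5937 -0.1031  0.0123] want 0.0135
t 25.9917
True
scene lock_ring_centre [([0.596, -0.099, 0.0407], 0.38)]
top lock_ring_centre [([0.5965, -0.101, 0.0402], 0.56)]
scene thin_pin_stand_seat [([0.5941, -0.1031, 0.0378], 0.88)]
top thin_pin_stand_seat [([0.5926, -0.1066, 0.0363], 0.81)]
scene rear_cell_centre [([0.4146, 0.2607, 0.0849], 0.67)]
top rear_cell_centre [([0.4138, 0.2617, 0.0932], 0.54)]
crop centre 347 161
28.925
```

View pics/r8.png

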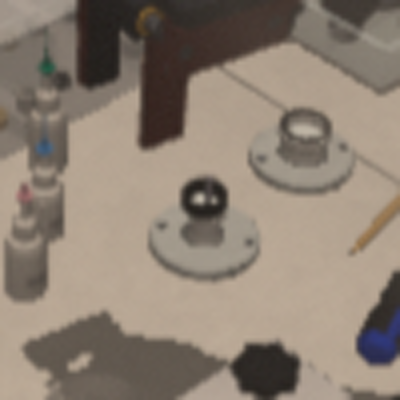

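The ring sits over the pin on the collar at crop (205,198). Next is the small cell.

```bash
python3 - <<'E'
from h import *
T=np.array([.4148,.263])
pick(T,.058,-10,.06,12,lift=.2)
s=read_state()
if .038<s["gripper_width"]<.046:
    lift(.2)
    if read_state()["gripper_width"]>.038:
        print(place(SM,.014,-45,.062)); above(SM,.2,-45); above([.5,.06],.22,-10)
        locate("rear_cell_centre"); locate("short_barrel_centre"); pic("scene","r9",[.6,-.16,.034],50)
E
```

```text
down False [0.4146 0.2632 0.0579]
grip 0.04172974118295714 12.000113963149488 31.9917
lift 0.04171858703841297 11.999938795343041 [-0.63  0.28 -1.14] 33.5
place False [ 0.6103 -0.2221  0.0208] want 0.014
place True [ 0.6103 -0.2222  0.0134] want 0.014
t 38.525
True
scene rear_cell_centre [([0.6075, -0.2201, 0.0425], 0.69)]
top rear_cell_centre [([0.6064, -0.2237, 0.0448], 0.52)]
scene short_barrel_centre [([0.4158, 0.264, 0.0663], 0.56)]
top short_barrel_centre [([0.4127, 0.2643, 0.0618], 0.46), ([0.5943, -0.1043, 0.0391], 0.15)]
crop centre 360 152
```

View pics/r9.png

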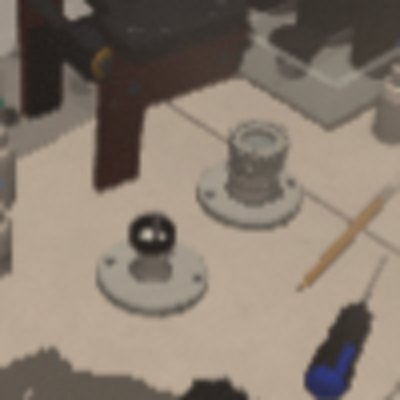

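The small cell stands upright on its stand at crop (258,150). Next is the barrel.

```bash
python3 - <<'E'
from h import *
T=np.array([.4148,.2635])
pick(T,.036,-10,.07,12,lift=.2)
s=read_state()
if .048<s["gripper_width"]<.056:
    lift(.2)
    if read_state()["gripper_width"]>.048:
        print(place(PEG,.016,-60,.070)); above(PEG,.2,-60); above([.5,.06],.22,-10)
        locate("short_barrel_centre"); locate("front_cell_centre"); pic("scene","r10",[*((PEG+T)/2),.034],50)
E
```

```text
down False [0.4147 0.2637 0.0359]
grip 0.05146742814457889 12.000142824836075 43.8833
lift 0.05145305793717763 11.999959418317303 [-0.4  -0.07  0.18] 45.5417
place False [0.4694 0.3689 0.0227] want 0.016
place True [0.4695 0.3689 0.0154] want 0.016
t 49.4917
True
scene short_barrel_centre [([0.4722, 0.3722, 0.0475], 0.57)]
top short_barrel_centre [([0.5945, -0.107, 0.0331], 0.66), ([0.4697, 0.3684, 0.0405], 0.46)]
scene front_cell_centre [([0.4152, 0.2649, 0.0433], 0.72)]
top front_cell_centre [([0.4139, 0.263, 0.0444], 0.75)]
crop centre 252 283
```

View pics/r10.png

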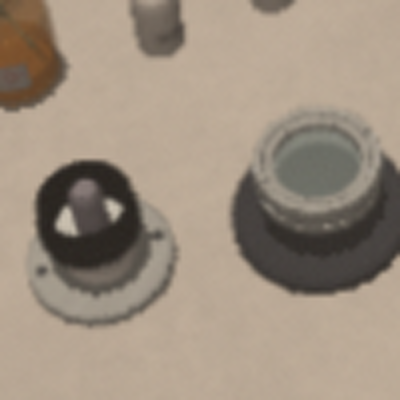

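The barrel is seated over the peg at crop (90,215) and the large cell is on the post at (318,165). Last is the large cell.

```bash
python3 - <<'E'
from h import *
T=np.array([.4148,.2637])
pick(T,.012,-10,.086,20,lift=.2)
s=read_state()
if .062<s["gripper_width"]<.070:
    lift(.2,.12)
    if read_state()["gripper_width"]>.062:
        print(place(LG,.012,0,.086,.1)); above(LG,.22,0); above([.5,-.02],.25,0)
        locate("front_cell_centre"); locate("large_ring_stand_seat"); pic("scene","r11",[*LG,.034],75)
E
```

```text
down False [0.4146 0.2639 0.0119]
grip 0.06540171093723834 20.00023287953809 55.1917
lift 0.06578828082323922 19.99995291698724 [ 0.61  0.24 -0.95] 57.2917
place False [0.4253 0.1274 0.0184] want 0.012
place True [0.4254 0.1274 0.0116] want 0.012
t 61.3417
True
scene front_cell_centre [([0.4231, 0.1282, 0.041], 0.62)]
top front_cell_centre [([0.4244, 0.1256, 0.0458], 0.64)]
scene large_ring_stand_seat [([0.4256, 0.1283, 0.0378], 0.82)]
top large_ring_stand_seat [([0.4261, 0.1242, 0.0354], 0.4)]
crop centre 326 242
```

View pics/r11.png

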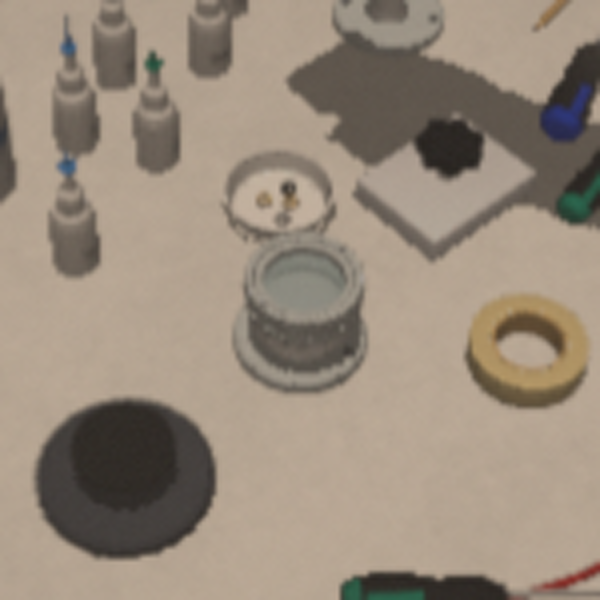

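The large cell is flat on its stand at crop (303,280), the post is empty and the dish is untouched, so I'm handing in.

```bash
python3 -c "
from h import *
wait(.5); print(finish_job())"
```

```text
the job is handed in; nothing more can be done
None
```

All four parts were placed on their stands in the required order and the job was handed in at about 63 s of the 104 s; the last pictures showed each one seated and released, but the hand-in returned no verdict. The first closes on the lock ring missed because the fingertips end about 23–29 mm short of the reported TCP.

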